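# Lock the lamp supply cover with its quarter-turn stud

### The arm

A 6-joint arm with a two-finger parallel gripper is mounted at the origin on a cart in front of the work surface, level with it; the furniture and walls round the work are solid. World frame = base frame: x ahead of the robot, y to its left, z up, the work surface at z = 0. Lengths are in m, angles in rad, forces in N, time in s.
With the tool pointing down it reaches from about 0.3 to 0.875 m from the base axis. Payload 6.4 kg.
Tool frame: the origin (TCP) lies on the centre line of the jaws, within the pads' length; the fingertips stand ctrl.tip_extent ahead of it and the grasp point (between the pads) lies 8 mm behind it (ctrl.tip_extent is the distance from the TCP to the fingertips, in m); z points along the fingers, y is the line along which they close (so a half turn about z gives the same grasp; the last joint's range is limited). The gripper opens to 85 mm and grips with 20 to 120 N. Pads are 22 mm wide; open, the fingers measure 114 mm over their backs; the gripper's body (76 mm by 85 mm) begins 54 mm behind the grasp point. The pads swing forward as they close: fully open they stand 13 mm farther back than shut.
Start: joints at [1.109, 0.181, 1.607, -0, 1.354, -0.206], TCP at [0.145, 0.556, 0.242] pointing down, gripper open.
Joint ranges: [-2.99, 2.99], [-0.89, 2.07], [0.3, 2.58], [-1.14, 4.28], [0, 2.63], [-3.12, 3.12]. Speed limits (rad/s): [2.57, 2.57, 3.01, 3.14, 3.14, 3.14].

### API

Orientations are given as a unit quaternion [w, x, y, z].
In Python, from bench import ctrl gives the robot as it stands.
- The arm moves only by the shell command python3 -m handwheel 'ROWS'. ROWS is JSON, a list of rows, each a list of 7 numbers: the turn, a rotation vector about the tool's x, y, z as a fraction of full scale, then the shift along the tool's x, y, z as a fraction of full scale, then the opening, from 0 (shut) to 1 (fully open). In form: [[rx, ry, rz, x, y, z, jaw], ...]. A call has exactly 8 rows; each row shifts and turns the commanded pose from where the row before left it, along the tool's axes as they then stand; what a row does not reach is not made up. Full scale, the value 1, is 300 mm for a shift and pi rad for a turn. A row lasts 1/10 s, in which the tool goes at most 50 mm and 8.59 degrees, less where a joint would pass 70% of its speed; a pose out of reach is approached as far as the arm can. A call with a number of a shift or a turn outside -1 to 1 is refused whole. A call with a gripper value outside its range is refused whole. The fingers move at their own pace and stop on an object; the grip force is fixed at half the most. Time passes only in rows, so rows that do not move let the fingers close, or fill a call up. It gives the time, the measured TCP pose, the force, the opening and the grip force at its end, in the units of the state.
- ctrl.get_obs(): the state, without advancing time (a new reading comes with each control period).
- ctrl.camera(name): name is "side" or "top"; returns the picture (480x640x3 uint8, blue, green, red); there is no depth.
- ctrl.camera_model(name): a dict with "camera_matrix" (3x3 intrinsics, pixels), "cam_to_world" (4x4, takes a point from camera to world coordinates). Camera axes: x right, y up, looking along -z (the intrinsics and any distortion apply to the point x, -y, -z); pixel columns grow to the right and rows downward; lengths in m; the calibration is good to about 2 mm. A picture is of the moment at which its call begins. camera_model takes no time and is no camera call.
- ctrl.hand_in(): hands the job in; it is judged then, once.
The state is a dict: "time_s": time; "q": joint angles; "dq": joint speeds; "joint_efforts": joint torques, N m; "eef_pos": TCP position; "eef_rot": TCP orientation; "wrist_force": force on the tool from outside, world axes, zero at the start; "torque": the same for the moment, N m; "opening": opening from 0.0 (shut) to 1.0 (fully open); "grasp_force": force on a finger pad.
Only numpy, scipy, OpenCV 4.12 (cv2) and the standard library are available. Lean on these libraries where they do the work, as an engineer would, in place of code of your own. Each camera call takes 0.05 s, during which the arm holds its last target. There are 200 camera calls.

### The job

The sprung cover of the lamp power supply is to be locked down: take the quarter-turn stud out of its parking block, put it through the hole in the cover and find the keeper slot by feel, then press its head down gently and turn it a quarter turn clockwise (seen from above) until its cross pin catches and the stud alone holds the cover down. Do not force the cover down with more than 25 N, and do not disturb the two bottles and the eyepiece that stand nearby.

Things in the scene. Friction and masses are not known exactly. Their poses are not given: they have to be found in the camera images.
- housing: Lamp power supply, a grey box open at the top, 150 x 120 x 40 mm (x, y, z), fixed to the desk; origin at the centre of its underside, z up. Its front with cooling slots and a rocker switch faces its -x. Inside, top flush with its rim, is a fixed steel keeper plate 3 mm thick with a slot 29 x 11 mm for the stud's cross pin, centred under the cover's hole.
- fastener_axis (a point): Fastener axis at the keeper's top, 40 mm above the desk; axes as the housing's. The keeper slot's long axis lies up to 20 degrees either way off the housing's x, differently each time and not reported: look or feel. If the pin is more than 6 to 11 degrees off, it lands on the keeper and the stud's flange stays 3 mm above the released cover; else it drops through until the flange meets the cover.
- cover (a joint): Cover travel, m: 0 released, 0.0105 hard stop. It takes 3 N to start and 1 N more per mm (8 N at 0.005, 13 N at the stop). To turn the stud hold it beyond 0.0080, so that the pin passes under a hump. Turned and let go, cover and stud rise together to about 0.005 with the pin in its notch: locked. Not caught, it stays at 0.007 or more or springs to 0.
- cover_hole (a point): Centre of the round hole, diameter 29 mm, at the top face of the cover; moves with it. The cover is an aluminium plate 140 x 110 x 6 mm on a black seal skirt, guided straight up and down; its top is 57 mm above the desk when released. Two short black ticks beside the hole mark the housing's x axis.
- stud: Loose steel quarter-turn stud, about 80 g, upright in the parking block at the start. Origin: centre of its flange's underside, z up. Flange 40 mm in diameter, 4 mm thick; below it a centring boss 6 mm high, tapering from 27.4 to 21 mm diameter, that guides it in the cover's hole, then a shank of 8 mm diameter.
- stud_wing (a point): Middle of the stud's upright dark wing, where to grasp it, 16 mm above the stud's origin. The wing is 34 mm long along the stud's x, 10 mm thick along y, and stands from 4 to 28 mm above the origin.
- stud_pin (a point): Centre of the stud's foot, 20 mm below its origin. The cross pin there is 25 mm long along the stud's x (parallel to the wing), 6 mm wide, and spans 15 to 20 mm below the origin. Stops under the keeper block turning anticlockwise from the slot and past a quarter turn; the last 10 degrees need not be turned.
- parking_block: Grey plastic block 52 x 52 x 32 mm with a round hole of 34 mm through it, fixed to the desk; origin at the centre of its underside. The stud's flange rests on its top.
- dropper_bottle: Bystander: amber dropper bottle, 29 mm wide, 102 mm tall, standing left of the supply; origin at the centre of its underside.
- oil_bottle: Bystander: small white bottle with a screw cap, 35 mm wide, 66 mm tall, standing left of the supply; origin at the centre of its underside.
- spare_eyepiece: Bystander: black eyepiece, 39 mm wide, 46 mm tall, standing right of the parking block; origin at the centre of its underside.
Not all that is in view belongs to the job. Leave any turquoise look-alike of the stud alone.

How it is judged:
By the outcome, as a careful person would: the job done as asked, in the order asked, and still so for the second after the job is handed in, with the robot touching nothing.
It also fails if it takes over 72 s, if anything falls off the work surface, if the arm or the gripper's body presses on something with over 40 N, if the wrist force passes 120 N, or if a joint passes its speed limit or range.

## Working session

There is one attempt and no reset: what is moved stays moved. The work goes in short steps, Python scripts to look and compute and a shell command to move; the robot and the scene stay as the last step left them, time stands still between calls to the robot, and variables do not carry over. Pictures are saved under pics/ and viewed, at most 10 in all, crops included, and the job is handed in when it is done.

```bash
mkdir -p pics; ls
cat > h.py <<'E'
import numpy as np,cv2
from bench import ctrl
def ray(name,u,v):
    m=ctrl.camera_model(name);K=np.array(m["camera_matrix"]);T=np.array(m["cam_to_world"])
    p=np.linalg.inv(K)@[u,v,1];d=T[:3,:3]@[p[0],-p[1],-p[2]];return T[:3,3],d/np.linalg.norm(d)
def plane(name,u,v,z):
    o,d=ray(name,u,v);return o+d*(z-o[2])/d[2]
def proj(name,P):
    m=ctrl.camera_model(name);K=np.array(m["camera_matrix"]);T=np.array(m["cam_to_world"])
    c=np.linalg.inv(T)@np.r_[P,1];p=K@[c[0],-c[1],-c[2]];return p[:2]/p[2]
E
python3 - <<'E'
from h import *
for n in("top","side"):
    cv2.imwrite(f"pics/{n}0.png",ctrl.camera(n)); m=ctrl.camera_model(n);print(n,np.round(m["camera_matrix"],1).tolist(),np.round(m["cam_to_world"],3).tolist(),[k for k in m])
o=ctrl.get_obs();print(o,ctrl.tip_extent)
E
```

```text
pics
top [[469.9, 0.0, 325.7], [0.0, 469.9, 234.2], [0.0, 0.0, 1.0]] [[0.003, 0.991, -0.137, 0.34], [-1.0, 0.006, 0.021, -0.073], [0.021, 0.137, 0.99, 1.044], [0.0, 0.0, 0.0, 1.0]] ['camera_matrix', 'cam_to_world']
side [[569.6, 0.0, 318.7], [0.0, 569.6, 233.1], [0.0, 0.0, 1.0]] [[0.853, 0.207, -0.479, -0.013], [-0.522, 0.341, -0.782, -0.908], [0.001, 0.917, 0.399, 0.478], [0.0, 0.0, 0.0, 1.0]] ['camera_matrix', 'cam_to_world']
{'time_s': 0.1, 'q': array([ 1.10867006e+00,  1.81487438e-01,  1.60787072e+00, -4.17297608e-06,
        1.35380213e+00, -2.06297484e-01]), 'dq': array([ 0.00124849, -0.00069871, -0.00476594, -0.00105929, -0.00177723,
       -0.00018435]), 'joint_efforts': array([ 1.89424818e-04, -4.45884311e+01, -3.52234840e+01, -3.17947361e-04,
        4.16128270e-03,  1.06326075e-05]), 'eef_pos': array([0.1452741 , 0.55586685, 0.24148062]), 'eef_rot': array([-2.55186787e-04,  1.27565366e-01,  9.91829856e-01, -7.41115665e-04]), 'wrist_force': array([-0.00693105,  0.52754197, -0.59151035]), 'torque': array([0.04318605, 0.0551819 , 0.00028578]), 'grasp_force': 0.0, 'opening': 0.9992874920170336} 0.011
```

View pics/top0.png

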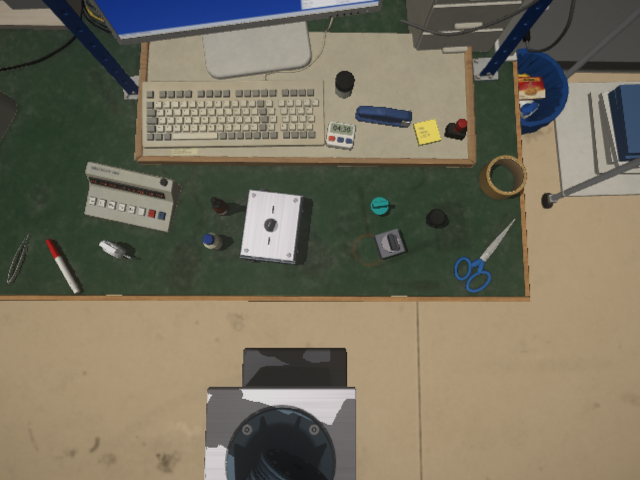

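View pics/side0.png

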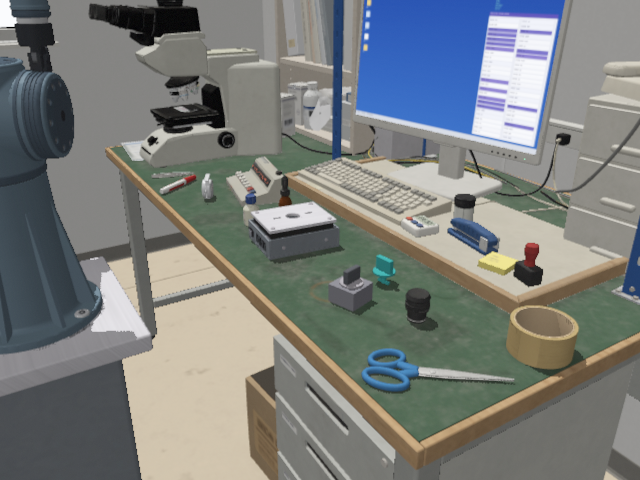

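The two stud candidates in the top view are the grey one in the grey block at (390,241) and a turquoise one at (380,206). The grey one fits: it is steel with a dark wing and sits upright in the parking block. I'll enlarge it to confirm.

Run:
```python
from h import *
i=cv2.imread("pics/top0.png")
a=cv2.resize(i[180:275,230:320],None,fx=4.4,fy=4.4,interpolation=cv2.INTER_CUBIC)
b=cv2.resize(i[190:270,360:440],None,fx=4.4,fy=4.4,interpolation=cv2.INTER_CUBIC)
b=cv2.copyMakeBorder(b,0,a.shape[0]-b.shape[0],4,0,cv2.BORDER_CONSTANT)
cv2.imwrite("pics/crop1.png",np.hstack([a,b]))
s=cv2.imread("pics/side0.png")
a=cv2.resize(s[190:270,230:350],None,fx=4,fy=4,interpolation=cv2.INTER_CUBIC)
b=cv2.resize(s[245:325,320:400],None,fx=4,fy=4,interpolation=cv2.INTER_CUBIC)
cv2.imwrite("pics/crop2.png",np.hstack([a,b]))
```

```text
(no output)
```

View pics/crop1.png

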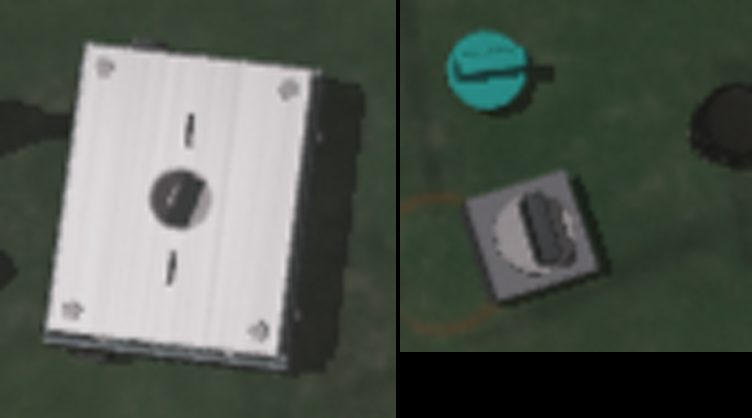

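View pics/crop2.png

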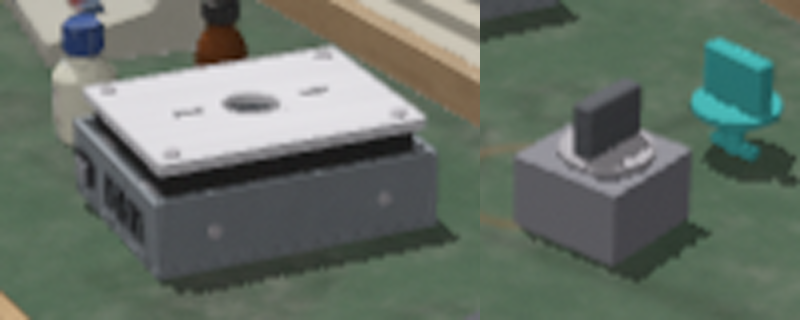

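The crops confirm it. The target stud is grey with its dark wing, seated in the block at about (390,241); the turquoise one at (380,206) stands loose, so I leave it. The cover hole is at about (271,225), and the slot can't be made out. Now measuring.

Run:
```python
from h import *
t=cv2.imread("pics/top0.png");s=cv2.imread("pics/side0.png")
def blob(m,near):
    n,l,st,c=cv2.connectedComponentsWithStats(m.astype(np.uint8)); 
    ok=[k for k in range(1,n) if st[k,4]>15]; k=min(ok,key=lambda k:np.hypot(*(c[k]-near)));return (l==k),c[k],st[k]
for n,im,roi,near in(("top",t,(180,280,235,320),(275,225)),("side",s,(190,275,235,350),(293,216))):
    g=im.min(2).astype(int);m=np.zeros(g.shape,bool);r=roi;m[r[0]:r[1],r[2]:r[3]]=g[r[0]:r[1],r[2]:r[3]]>150
    b,c,st=blob(m,near); cs,h=cv2.findContours(b.astype(np.uint8),cv2.RETR_EXTERNAL,2)
    q=cv2.approxPolyDP(cv2.convexHull(max(cs,key=cv2.contourArea)),4,True)[:,0]
    P=np.array([plane(n,*p,.057) for p in q]);print(n,"cover",q.tolist(),P.round(4).tolist(),P.mean(0).round(4))
    if len(P)==4:print([np.linalg.norm(P[i]-P[i-1]).round(4) for i in range(4)],[np.degrees(np.arctan2(*(P[i]-P[i-1])[1::-1])).round(1) for i in range(4)])
    hole=np.zeros_like(m);cv2_=cv2.fillConvexPoly(hole.astype(np.uint8),cv2.convexHull(max(cs,key=cv2.contourArea)),1)
    d=(cv2_>0)&~(g>150)
    nn,l,sst,cc=cv2.connectedComponentsWithStats(d.astype(np.uint8))
    for k in range(1,nn):
        if sst[k,4]>5:print(" dark",cc[k].round(1),sst[k,2:].tolist(),plane(n,*cc[k],.057).round(4))
print("block top manual")
q=[(375,235.5),(398.2,228.6),(405.5,251.4),(382,258.2)]
P=np.array([plane("top",*p,.032) for p in q]);print(P.round(4).tolist(),P.mean(0).round(4),[np.degrees(np.arctan2(*(P[i]-P[i-1])[1::-1])).round(1) for i in range(4)],[np.linalg.norm(P[i]-P[i-1]).round(4) for i in range(4)])
q=[(320+(x-480)/4,245+y/4) for x,y in[(514,160),(600,120),(691,152),(612,200)]]
P=np.array([plane("side",*p,.032) for p in q]);print(P.round(4).tolist(),P.mean(0).round(4),[np.degrees(np.arctan2(*(P[i]-P[i-1])[1::-1])).round(1) for i in range(4)],[np.linalg.norm(P[i]-P[i-1]).round(4) for i in range(4)])
# wing top corners in side view z=.060
q=[(320+(x-480)/4,245+y/4) for x,y in[(573,108),(628,82),(641,88),(588,116)]]
P=np.array([plane("side",*p,.060) for p in q]);print("wing",P.round(4).tolist(),P.mean(0).round(4),[np.degrees(np.arctan2(*(P[i]-P[i-1])[1::-1])).round(1) for i in range(4)],[np.linalg.norm(P[i]-P[i-1]).round(4) for i in range(4)])
for n,u,v,z in[("top",219,206,.1),("top",212,241,.066),("top",436,217,.046),("top",380,205,.04)]:print(plane(n,u,v,z).round(3))
```

```text
top cover [[250, 190], [300, 196], [292, 260], [241, 254]] [[0.5709, 0.0689, 0.057], [0.5586, -0.0382, 0.057], [0.4211, -0.0229, 0.057], [0.4332, 0.0843, 0.057]] [0.496 0.023 0.057]
[np.float64(0.1385), np.float64(0.1078), np.float64(0.1384), np.float64(0.1079)] [np.float64(-6.4), np.float64(-96.5), np.float64(173.6), np.float64(83.6)]
 dark [270.5 192. ] [6, 1, 6] [0.5669 0.025  0.057 ]
 dark [295. 200.] [3, 3, 7] [ 0.5498 -0.0276  0.057 ]
 dark [272.5 209.3] [2, 7, 11] [0.5293 0.02   0.057 ]
 dark [270.1 224.6] [13, 14, 140] [0.4961 0.0246 0.057 ]
 dark [268.5 240.4] [2, 8, 11] [0.4624 0.0273 0.057 ]
side cover [[335, 219], [269, 231], [251, 211], [314, 202]] [[0.5574, -0.0382, 0.057], [0.4193, -0.0242, 0.057], [0.4348, 0.087, 0.057], [0.5716, 0.0655, 0.057]] [0.4958 0.0225 0.057 ]
[np.float64(0.1047), np.float64(0.1388), np.float64(0.1123), np.float64(0.1385)] [np.float64(-97.8), np.float64(174.2), np.float64(82.1), np.float64(-8.9)]
 dark [291.9 215.5] [13, 4, 43] [0.4939 0.022  0.057 ]
block top manual
[[0.4775, -0.2016, 0.032], [0.4931, -0.2526, 0.032], [0.4431, -0.2676, 0.032]
[... 174 characters left out ...]
float64(0.0522), np.float64(0.0536)]
[[0.4268, -0.2207, 0.032], [0.4764, -0.2101, 0.032], [0.4923, -0.2527, 0.032], [0.4423, -0.2684, 0.032]] [ 0.4595 -0.238   0.032 ] [np.float64(108.0), np.float64(12.1), np.float64(-69.5), np.float64(-162.6)] [np.float64(0.0501), np.float64(0.0507), np.float64(0.0455), np.float64(0.0525)]
wing [[0.4423, -0.2398, 0.06], [0.4742, -0.2323, 0.06], [0.4756, -0.2395, 0.06], [0.4436, -0.2486, 0.06]] [ 0.4589 -0.24    0.06  ] [np.float64(98.1), np.float64(13.2), np.float64(-78.9), np.float64(-164.2)] [np.float64(0.0089), np.float64(0.0328), np.float64(0.0073), np.float64(0.0333)]
[0.527 0.125 0.1  ]
[0.459 0.144 0.066]
[ 0.517 -0.333  0.046]
[ 0.544 -0.212  0.04 ]
```

```bash
cat >> h.py <<'E'
from scipy.spatial.transform import Rotation as R
def to(x,y,z,yawy):
    """remaining shift in full-scale units along present tool axes; turn about tool axes for tool y at yawy deg, pointing down"""
    o=ctrl.get_obs();q=o["eef_rot"];A=R.from_quat(q,scalar_first=True) 
    a=np.radians(yawy);Y=np.array([np.cos(a),np.sin(a),0]);Z=np.array([0,0,-1.]);X=np.cross(Y,Z)
    B=R.from_matrix(np.c_[X,Y,Z]);r=(A.inv()*B).as_rotvec()/np.pi
    s=A.inv().apply(np.array([x,y,z])-o["eef_pos"])/.3
    print("t",round(o["time_s"],2),"turn",r.round(4),"shift",s.round(4),"pos",o["eef_pos"].round(4),"F",o["wrist_force"].round(1),"op",round(o["opening"],3),"q6",round(o["q"][5],2))
E
python3 -m handwheel '[[0,0,0,-0.12,-0.095,0,1],[0,0,0,-0.12,-0.095,0,1],[0,0,0,-0.12,-0.095,0,1],[0,0,0,-0.12,-0.095,0,1],[0,0,0,-0.12,-0.095,0,1],[0,0,0,-0.12,-0.095,0,1],[0,0,0,-0.12,-0.095,0,1],[0,0,0,-0.12,-0.095,0,1]]'
python3 -c "
from h import *
to(.46,-.2365,.15,104.5)"
```

```text
time_s: 0.9
eef_pos: [0.3669, 0.2612, 0.2421]
eef_rot: [-0.0, 0.127, 0.992, 0.0]
wrist_force: [0.4, -0.4, -0.3]
opening: 1.0
grasp_force: 0.0
t 0.9 turn [ 0.     -0.     -0.1619] shift [-0.7197 -1.5266  0.307 ] pos [0.3669 0.2612 0.2421] F [ 0.4 -0.4 -0.3] op 1.0 q6 -0.96
```

```bash
python3 -m handwheel '[[0,0,0,-0.065,-0.138,0.02,1],[0,0,0,-0.065,-0.138,0.02,1],[0,0,0,-0.065,-0.138,0.02,1],[0,0,0,-0.065,-0.138,0.02,1],[0,0,0,-0.065,-0.138,0.02,1],[0,0,0,-0.065,-0.138,0.02,1],[0,0,0,-0.065,-0.138,0.02,1],[0,0,0,-0.065,-0.138,0.02,1]]' >/dev/null
python3 -m handwheel '[[0,0,0,-0.05,-0.106,0.02,1],[0,0,0,-0.05,-0.106,0.02,1],[0,0,0,-0.05,-0.106,0.02,1],[0,0,-0.04,0,0,0,1],[0,0,-0.04,0,0,0,1],[0,0,-0.04,0,0,0,1],[0,0,-0.042,0,0,0,0.5],[0,0,0,0,0,0,0.5]]'
python3 -c "
from h import *
to(.46,-.2365,.1,104.5)"
```

```text
time_s: 2.5
eef_pos: [0.4527, -0.2006, 0.1759]
eef_rot: [-0.0, -0.127, 0.992, 0.0]
wrist_force: [-0.2, -0.6, -0.2]
opening: 0.693
grasp_force: 0.0
t 2.5 turn [ 0.0002 -0.0002  0.0003] shift [ 0.0063 -0.122   0.253 ] pos [ 0.4527 -0.2006  0.1759] F [-0.2 -0.6 -0.2] op 0.693 q6 -2.48
```

```bash
python3 -m handwheel '[[0,0,0,0.0063,-0.06,0,0.5],[0,0,0,0,-0.062,0,0.5],[0,0,0,0,0,0.12,0.5],[0,0,0,0,0,0.12,0.5],[0,0,0,0,0,0.013,0.5],[0,0,0,0,0,0,0.5],[0,0,0,0,0,0,0.5],[0,0,0,0,0,0,0.5]]'
python3 - <<'E'
from h import *
to(.46,-.2365,.051,104.5)
a=ctrl.camera("top")[180:290,340:450];b=ctrl.camera("side")[210:320,290:400]
cv2.imwrite("pics/c3.png",cv2.resize(np.hstack([a,b]),None,fx=3.6,fy=3.6,interpolation=cv2.INTER_CUBIC))
E
```

```text
time_s: 3.3
eef_pos: [0.4615, -0.2378, 0.1024]
eef_rot: [0.001, -0.126, 0.992, -0.001]
wrist_force: [-0.7, 0.6, 0.4]
opening: 0.504
grasp_force: 0.0
t 3.3 turn [-0.0009  0.0006 -0.0001] shift [0.0041 0.0059 0.1712] pos [ 0.4615 -0.2378  0.1024] F [-0.7  0.6  0.4] op 0.504 q6 -2.53
```

View pics/c3.png

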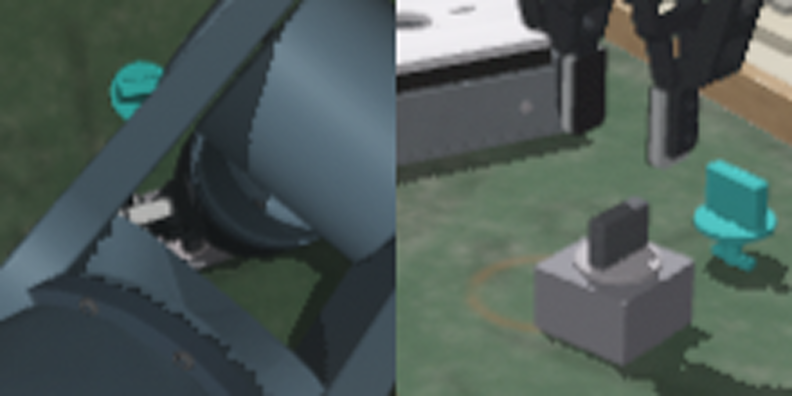

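The side crop shows the open fingers, at (582,95) and (672,120), straddling the grey wing at (618,230). The turquoise stud is clear of them. Descending.

```bash
python3 -m handwheel '[[0,0,0,0.002,0.003,0.08,0.5],[0,0,0,0.002,0.002,0.06,0.5],[0,0,0,0,0,0.02,0.5],[0,0,0,0,0,0,0.5],[0,0,0,0,0,0,0.5],[0,0,0,0,0,0,0.5],[0,0,0,0,0,0,0.5],[0,0,0,0,0,0,0.5]]'
python3 -c "
from h import *
to(.46,-.2365,.051,104.5)"
```

```text
time_s: 4.2
eef_pos: [0.4591, -0.2357, 0.053]
eef_rot: [0.0, -0.126, 0.992, -0.0]
wrist_force: [-0.3, 0.1, -0.3]
opening: 0.505
grasp_force: 0.0
t 4.2 turn [-0.0003  0.0002  0.    ] shift [-0.0023 -0.0033  0.0065] pos [ 0.4591 -0.2357  0.053 ] F [-0.3  0.1 -0.3] op 0.505 q6 -2.53
```

```bash
python3 -m handwheel '[[0,0,0,0,0,0.003,0.2],[0,0,0,0,0,0,0],[0,0,0,0,0,0,0],[0,0,0,0,0,0,0],[0,0,0,0,0,0,0],[0,0,0,0,0,0,0],[0,0,0,0,0,0,0],[0,0,0,0,0,0,0]]'
python3 - <<'E'
from h import *
to(.46,-.2365,.051,104.5)
b=ctrl.camera("side")[230:310,310:410]
cv2.imwrite("pics/c4.png",cv2.resize(b,None,fx=5,fy=5,interpolation=cv2.INTER_CUBIC))
E
```

```text
time_s: 5.0
eef_pos: [0.4588, -0.2356, 0.0516]
eef_rot: [0.0, -0.126, 0.992, -0.0]
wrist_force: [-0.6, 0.1, 3.5]
opening: 0.101
grasp_force: 59.4
t 5.0 turn [-0.0001  0.      0.    ] shift [-0.003 -0.004  0.002] pos [ 0.4588 -0.2356  0.0516] F [-0.6  0.1  3.5] op 0.101 q6 -2.53
```

View pics/c4.png

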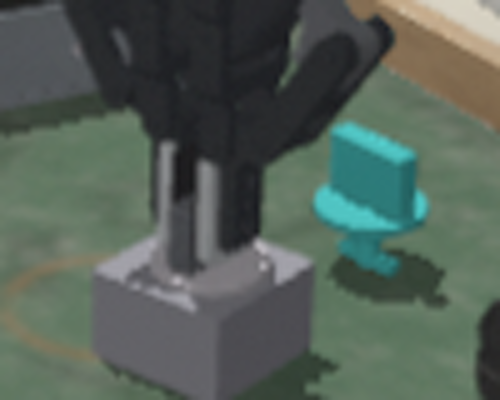

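Gripped: the opening is 0.10, matching the 10 mm wing, and the pads are either side of it at (200,220). Lifting, then carrying it over the hole.

```bash
python3 -m handwheel '[[0,0,0,0,0,-0.05,0],[0,0,0,0,0,-0.1,0],[0,0,0,0,0,-0.13,0],[0,0,0,0,0,-0.05,0],[0,0,0.04,0,0,0,0],[0,0,0.04,0,0,0,0],[0,0,0.0356,0,0,0,0],[0,0,0,0,0,0,0]]'
python3 -c "
from h import *
to(.496,.0235,.12,83.7)"
```

```text
time_s: 5.85
eef_pos: [0.4584, -0.2352, 0.15]
eef_rot: [-0.0, 0.055, 0.998, 0.0]
wrist_force: [-0.6, -0.2, -0.2]
opening: 0.101
grasp_force: 58.9
t 5.85 turn [ 0.0001 -0.0002 -0.0003] shift [-0.029   0.8709  0.1005] pos [ 0.4584 -0.2352  0.15  ] F [-0.6 -0.2 -0.2] op 0.101 q6 -2.16
```

```bash
python3 -m handwheel '[[0,0,0,-0.005,0.1,0,0],[0,0,0,-0.005,0.14,0,0],[0,0,0,-0.005,0.14,0,0],[0,0,0,-0.005,0.14,0,0],[0,0,0,-0.005,0.14,0,0],[0,0,0,-0.004,0.13,0.02,0],[0,0,0,0,0.081,0.03,0],[0,0,0,0,0,0.05,0]]'
python3 -m handwheel '[[0,0,0,0,0,0,0],[0,0,0,0,0,0,0],[0,0,0,0,0,0,0],[0,0,0,0,0,0,0],[0,0,0,0,0,0,0],[0,0,0,0,0,0,0],[0,0,0,0,0,0,0],[0,0,0,0,0,0,0]]' >/dev/null
python3 - <<'E'
from h import *
to(.496,.0235,.12,83.7)
b=ctrl.camera("side")[130:240,230:360];cv2.imwrite("pics/s5raw.png",b)
cv2.imwrite("pics/c5.png",cv2.resize(b,None,fx=5,fy=5,interpolation=cv2.INTER_CUBIC))
E
```

```text
time_s: 6.65
eef_pos: [0.4965, 0.0263, 0.1206]
eef_rot: [0.001, 0.051, 0.999, 0.0]
wrist_force: [0.3, -0.7, -1.0]
opening: 0.101
grasp_force: 59.0
t 7.45 turn [-0.  0. -0.] shift [0.0005 0.0009 0.0019] pos [0.4961 0.0232 0.1206] F [-0.3 -0.4 -0.5] op 0.102 q6 -1.65
```

View pics/c5.png

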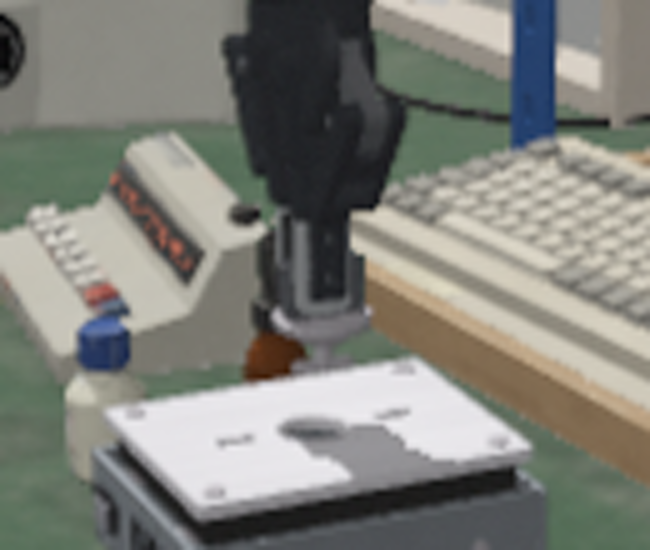

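The stud hangs upright: flange centre near (323,320) in the crop, foot near (320,362), above the cover hole at (313,428). I'll compare these with the projections to get its offset in the hand.

Run:
```python
from h import *
p=ctrl.get_obs()["eef_pos"]
f=lambda u:((u[0]-230)*5+2,(u[1]-130)*5+2)
for dz in(-.0156,-.0196,-.0396):print(dz,np.round(f(proj("side",p+[0,0,dz])),1))
print("hole",np.round(f(proj("side",[.496,.0235,.057])),1))
e=.01
for d in([e,0,0],[0,e,0],[0,0,e]):print(np.round(np.array(f(proj("side",p+np.array(d))))-f(proj("side",p)),1))
im=cv2.imread("pics/s5raw.png").astype(int);
for r in range(58,76):print(r,im[r,50:80].min(1).tolist())
```

```text
-0.0156 [312.7 314.4]
-0.0196 [312.9 324. ]
-0.0396 [313.7 371.6]
hole [314.3 427.4]
[22.3 -4.2]
[-12.3  -7. ]
[ -0.4 -24.4]
58 [111, 105, 69, 44, 37, 50, 63, 65, 69, 110, 113, 86, 49, 31, 31, 32, 32, 29, 30, 72, 62, 57, 63, 76, 79, 80, 81, 81, 85, 118]
59 [105, 95, 69, 49, 42, 51, 63, 66, 68, 110, 114, 91, 51, 30, 39, 49, 50, 50, 59, 92, 70, 55, 63, 76, 77, 78, 78, 82, 82, 81]
60 [82, 88, 85, 67, 47, 50, 62, 65, 63, 108, 113, 104, 82, 74, 79, 87, 89, 89, 97, 102, 70, 55, 74, 80, 78, 78, 77, 78, 79, 81]
61 [68, 48, 75, 70, 66, 106, 82, 63, 57, 92, 109, 111, 111, 111, 111, 111, 108, 104, 103, 82, 65, 65, 85, 140, 105, 79, 79, 78, 78, 78]
62 [68, 41, 40, 37, 108, 164, 113, 63, 57, 59, 90, 99, 102, 102, 100, 102, 95, 91, 96, 87, 88, 94, 94, 163, 121, 77, 77, 78, 77, 78]
63 [70, 42, 40, 38, 127, 180, 154, 93, 67, 67, 74, 78, 95, 98, 92, 95, 95, 102, 112, 114, 113, 114, 113, 111, 88, 76, 76, 77, 79, 78]
64 [76, 46, 38, 35, 84, 159, 180, 150, 114, 97, 102, 100, 111, 114, 116, 115, 115, 114, 114, 115, 113, 113, 109, 101, 82, 76, 75, 76, 77, 77]
65 [94, 56, 37, 31, 56, 104, 146, 166, 139, 12
[... 758 characters left out ...]
 26, 20, 23, 21, 19, 19, 17, 38, 45, 67, 105, 123, 121, 108, 105, 110, 113, 111, 99, 95, 95, 94, 94, 94, 92, 90, 89, 106]
72 [25, 27, 23, 22, 20, 21, 22, 20, 57, 95, 96, 101, 112, 119, 120, 108, 109, 112, 111, 107, 105, 99, 96, 113, 133, 138, 154, 173, 173, 168]
73 [25, 24, 26, 23, 22, 22, 19, 18, 94, 121, 118, 114, 111, 109, 117, 108, 116, 121, 132, 138, 157, 176, 180, 188, 200, 203, 212, 225, 214, 190]
74 [20, 18, 24, 20, 21, 20, 21, 19, 80, 105, 114, 134, 140, 144, 163, 162, 184, 190, 198, 201, 213, 227, 230, 229, 229, 229, 229, 228, 207, 193]
75 [22, 20, 18, 20, 52, 92, 101, 132, 140, 171, 184, 198, 202, 204, 215, 216, 227, 230, 230, 230, 230, 230, 229, 229, 228, 229, 228, 229, 229, 228]
```

In the side view the stud sits about 9 px (roughly 4 mm) too far along +x relative to the hole, meaning it is off-centre in the jaws. I'll correct by 4 mm, come down to just above the cover and check again.

```bash
python3 -m handwheel '[[0,0,0,0.0133,0,0.03,0],[0,0,0,0,0,0.03,0],[0,0,0,0,0,0.005,0],[0,0,0,0,0,0,0],[0,0,0,0,0,0,0],[0,0,0,0,0,0,0],[0,0,0,0,0,0,0],[0,0,0,0,0,0,0]]'
python3 - <<'E'
from h import *
to(.492,.0235,.12,83.7)
b=ctrl.camera("side")[180:240,250:330];cv2.imwrite("pics/s6raw.png",b)
c=ctrl.camera("top")[190:260,235:310]
B=cv2.resize(b,(640,480),interpolation=cv2.INTER_CUBIC)
cv2.imwrite("pics/c6.png",B)
p=ctrl.get_obs()["eef_pos"]
f=lambda u:((u[0]-250)*8+3.5,(u[1]-180)*8+3.5)
for dz in(-.0176,-.0396,):print(dz,np.round(f(proj("side",p+[0,0,dz])),1))
print("hole",np.round(f(proj("side",[.496,.0235,.057])),1))
E
```

```text
time_s: 8.3
eef_pos: [0.4923, 0.0237, 0.1012]
eef_rot: [0.0, 0.055, 0.998, -0.0]
wrist_force: [0.1, 0.6, -0.8]
opening: 0.101
grasp_force: 59.0
t 8.3 turn [-0.      0.0001 -0.    ] shift [ 0.0008 -0.0008 -0.0627] pos [0.4923 0.0237 0.1012] F [ 0.1  0.6 -0.8] op 0.101 q6 -1.65
-0.0176 [327.5 187.2]
-0.0396 [329.1 269.9]
hole [343.2 284.2]
```

View pics/c6.png

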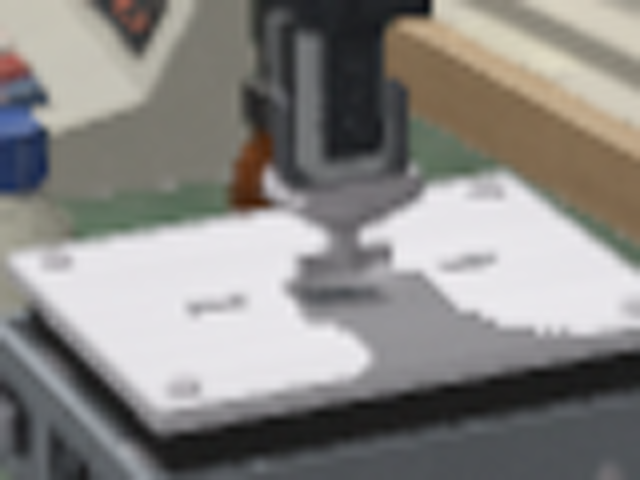

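Now the pin centre is at (344,264) and the hole centre, midway between the ticks, at (342,282), so the two line up. Descending gently by feel.

```bash
python3 -m handwheel '[[0,0,0,0,0,0.012,0],[0,0,0,0,0,0.008,0],[0,0,0,0,0,0,0],[0,0,0,0,0,0,0],[0,0,0,0,0,0.005,0],[0,0,0,0,0,0,0],[0,0,0,0,0,0,0],[0,0,0,0,0,0,0]]'
```

```text
time_s: 9.2
eef_pos: [0.4921, 0.0237, 0.0935]
eef_rot: [-0.0, 0.055, 0.998, -0.0]
wrist_force: [-0.1, -0.6, -1.0]
opening: 0.104
grasp_force: 59.0
```

```bash
python3 -m handwheel '[[0,0,0,0,0,0.01,0],[0,0,0,0,0,0.01,0],[0,0,0,0,0,0.01,0],[0,0,0,0,0,0.01,0],[0,0,0,0,0,0,0],[0,0,0,0,0,0,0],[0,0,0,0,0,0,0],[0,0,0,0,0,0,0]]'
python3 -m handwheel '[[0,0,0,0,0,0.003,0],[0,0,0,0,0,0,0],[0,0,0,0,0,0.003,0],[0,0,0,0,0,0,0],[0,0,0,0,0,0.002,0],[0,0,0,0,0,0,0],[0,0,0,0,0,0,0],[0,0,0,0,0,0,0]]'
```

```text
time_s: 10.0
eef_pos: [0.4923, 0.0237, 0.0816]
eef_rot: [0.0, 0.055, 0.998, -0.0]
wrist_force: [0.2, -0.2, -1.4]
opening: 0.103
grasp_force: 59.0
time_s: 10.8
eef_pos: [0.4922, 0.0237, 0.0792]
eef_rot: [0.0, 0.055, 0.998, -0.0]
wrist_force: [-0.6, 0.6, 1.2]
opening: 0.1
grasp_force: 59.2
```

```bash
python3 -m handwheel '[[0,0,0,0,0,0.003,0],[0,0,0,0,0,0,0],[0,0,0,0,0,0,0],[0,0,0,0,0,0,0],[0,0,0,0,0,0,0],[0,0,0,0,0,0,0],[0,0,0,0,0,0,0],[0,0,0,0,0,0,0]]'
```

```text
time_s: 11.6
eef_pos: [0.4924, 0.0237, 0.0785]
eef_rot: [0.0, 0.055, 0.998, -0.0]
wrist_force: [-2.4, 0.9, 5.4]
opening: 0.103
grasp_force: 59.9
```

The pin is on the keeper (contact at TCP z 0.079, about 5 N). Sweeping for the slot.

```bash
python3 -m handwheel '[[0,0,0.007,0,0,0,0],[0,0,0.007,0,0,0,0],[0,0,0.007,0,0,0,0],[0,0,0.007,0,0,0,0],[0,0,0.007,0,0,0,0],[0,0,0.007,0,0,0,0],[0,0,0.007,0,0,0,0],[0,0,0,0,0,0,0]]'
python3 -c "
from h import *
o=ctrl.get_obs();print(o['torque'],o['eef_pos'])"
```

```text
time_s: 12.4
eef_pos: [0.492, 0.0238, 0.0781]
eef_rot: [-0.0, 0.132, 0.991, 0.0]
wrist_force: [2.0, 1.5, -1.4]
opening: 0.102
grasp_force: 59.0
[ 0.2785688  -0.18121346  0.01970059] [0.49200833 0.02381636 0.07808091]
```

```bash
python3 -m handwheel '[[0,0,0,0,0,0.003,0],[0,0,0,0,0,0,0],[0,0,0,0,0,0,0],[0,0,0,0,0,0.003,0],[0,0,0,0,0,0,0],[0,0,0,0,0,0,0],[0,0,0,0,0,0,0],[0,0,0,0,0,0,0]]'
python3 -c "
from h import *
o=ctrl.get_obs();print(o['torque'],o['eef_pos'])"
```

```text
time_s: 13.2
eef_pos: [0.4921, 0.0238, 0.0765]
eef_rot: [0.0, 0.132, 0.991, 0.0]
wrist_force: [-0.7, 2.7, 2.7]
opening: 0.101
grasp_force: 59.5
[ 0.53523082  0.00640016 -0.02254056] [0.49212308 0.02383397 0.07648955]
```

The pin has dropped through: z is 0.0765 with light force, so the flange is on the cover. Easing the side force and pressing down.

```bash
python3 -m handwheel '[[0,0,0,0,0.003,0,0],[0,0,0,0,0,0.006,0],[0,0,0,0,0,0.006,0],[0,0,0,0,0,0,0],[0,0,0,0,0,0,0],[0,0,0,0,0,0,0],[0,0,0,0,0,0,0],[0,0,0,0,0,0,0]]'
python3 -c "
from h import *
o=ctrl.get_obs();print(o['torque'],o['eef_pos'])"
```

```text
time_s: 14.0
eef_pos: [0.4924, 0.0241, 0.0729]
eef_rot: [-0.0, 0.132, 0.991, -0.0]
wrist_force: [-1.9, -1.0, 5.5]
opening: 0.103
grasp_force: 59.9
[-0.16556594  0.3967166   0.02673194] [0.49237086 0.02414597 0.07291752]
```

```bash
python3 -m handwheel '[[0,0,0,0.003,0,0.005,0],[0,0,0,0,0,0.005,0],[0,0,0,0,0,0.005,0],[0,0,0,0,0,0.003,0],[0,0,0,0,0,0,0],[0,0,0,0,0,0,0],[0,0,0,0,0,0,0],[0,0,0,0,0,0,0]]'
python3 -c "
from h import *
o=ctrl.get_obs();print(o['torque'],o['eef_pos'])"
```

```text
time_s: 14.8
eef_pos: [0.4924, 0.0242, 0.0683]
eef_rot: [0.001, 0.132, 0.991, -0.0]
wrist_force: [-2.5, -0.9, 10.8]
opening: 0.102
grasp_force: 60.5
[-0.14361907  0.4465224   0.05160593] [0.49235642 0.02415585 0.06831185]
```

```bash
python3 -m handwheel '[[0,0,0,0,0,0.004,0],[0,0,0,0,0,0,0],[0,0,0.03,0,0.0013,0,0],[0,0,0.03,0,0.0013,0,0],[0,0,0.03,0,0.0013,0,0],[0,0,0.03,0,0.0013,0,0],[0,0,0,0,0,0,0],[0,0,0,0,0,0,0]]'
python3 -c "
from h import *
o=ctrl.get_obs();print(o['torque'],o['eef_pos']);to(.49,.024,.067,74.9-22)"
```

```text
time_s: 15.6
eef_pos: [0.4937, 0.0257, 0.0675]
eef_rot: [0.002, 0.315, 0.949, 0.0]
wrist_force: [-1.7, -1.4, 11.7]
opening: 0.104
grasp_force: 60.7
[-0.02323115  0.25168531 -0.11869783] [0.4936723  0.02571548 0.06751251]
t 15.6 turn [0.0004 0.001  0.002 ] shift [ 0.0064 -0.0119  0.0017] pos [0.4937 0.0257 0.0675] F [-1.7 -1.4 11.7] op 0.104 q6 -1.12
```

```bash
python3 -m handwheel '[[0,0,0.035,0,0.0015,0,0],[0,0,0.035,0,0.0015,0,0],[0,0,0.035,0,0.0015,0,0],[0,0,0.035,0,0.0015,0,0],[0,0,0.035,0,0.0015,0,0],[0,0,0,0,0,0,0],[0,0,0,0,0,0,0],[0,0,0,0,0,0,0]]'
python3 -c "
from h import *
o=ctrl.get_obs();print(o['torque'],o['eef_pos']);to(.49,.024,.067,74.9-82)"
```

```text
time_s: 16.4
eef_pos: [0.4952, 0.0273, 0.0674]
eef_rot: [0.001, 0.561, 0.828, 0.0]
wrist_force: [-1.1, 0.4, 12.0]
opening: 0.103
grasp_force: 60.8
[ 0.08332027  0.32912825 -0.09027   ] [0.49515031 0.02726299 0.06744312]
t 16.4 turn [0.0008 0.0003 0.1603] shift [-0.0037 -0.02    0.0014] pos [0.4952 0.0273 0.0674] F [-1.1  0.4 12. ] op 0.103 q6 -0.56
```

```bash
python3 -m handwheel '[[0,0,0.03,0,0.0013,0,0],[0,0,0.03,0,0.0013,0,0],[0,0,0.03,0,0.0013,0,0],[0,0,0.03,0,0.0013,0,0],[0,0,0.03,0,0.0013,0,0],[0,0,0,0,0,0,0],[0,0,0,0,0,0,0],[0,0,0,0,0,0,0]]'
python3 -c "
from h import *
o=ctrl.get_obs();print(o['torque'],o['eef_pos']);to(.49,.024,.067,74.9-90)"
```

```text
time_s: 17.2
eef_pos: [0.4966, 0.0277, 0.0673]
eef_rot: [0.001, 0.739, 0.674, 0.0]
wrist_force: [-3.2, -0.2, 12.2]
opening: 0.101
grasp_force: 60.8
[ 0.06480823  0.48790329 -0.15479936] [0.49661111 0.02768381 0.06726256]
t 17.2 turn [0.0006 0.0001 0.0548] shift [-0.0142 -0.0208  0.0008] pos [0.4966 0.0277 0.0673] F [-3.2 -0.2 12.2] op 0.101 q6 -0.09
```

```bash
python3 -m handwheel '[[0,0,0.011,0,0.0005,0,0],[0,0,0,0,0,0,0],[0,0,0.011,0,0.0005,0,0],[0,0,0,0,0,0,0],[0,0,0.011,0,0,0,0],[0,0,0,0,0,0,0],[0,0,0,0,0,0,0],[0,0,0,0,0,0,0]]'
python3 -c "
from h import *
o=ctrl.get_obs();print(o['torque'],o['eef_pos']);to(.49,.024,.067,74.9-90)"
```

```text
time_s: 18.0
eef_pos: [0.4969, 0.0276, 0.0672]
eef_rot: [0.001, 0.773, 0.635, 0.0]
wrist_force: [-3.2, 0.6, 12.1]
opening: 0.103
grasp_force: 60.8
[ 0.03090796  0.49033544 -0.05199794] [0.49688032 0.02763862 0.06724404]
t 18.0 turn [0.0006 0.0001 0.0218] shift [-0.0163 -0.0202  0.0008] pos [0.4969 0.0276 0.0672] F [-3.2  0.6 12.1] op 0.103 q6 0.01
```

```bash
python3 -m handwheel '[[0,0,0.011,0,0.0005,0,0],[0,0,0,0,0,0,0],[0,0,0.011,0,0,0,0],[0,0,0,0,0,0,0],[0,0,0,0,0,0,0],[0,0,0,0,0,0,0],[0,0,0,0,0,0,0],[0,0,0,0,0,0,0]]'
python3 -c "
from h import *
o=ctrl.get_obs();print(o['torque'],o['eef_pos']);to(.49,.024,.067,74.9-90)"
```

```text
time_s: 18.8
eef_pos: [0.4971, 0.0276, 0.0673]
eef_rot: [0.001, 0.794, 0.608, 0.001]
wrist_force: [-2.7, 0.3, 11.4]
opening: 0.101
grasp_force: 60.7
[-0.00098772  0.48012695 -0.02757606] [0.49708851 0.0275963  0.06726763]
t 18.8 turn [ 0.0006  0.0001 -0.0001] shift [-0.0177 -0.0197  0.0009] pos [0.4971 0.0276 0.0673] F [-2.7  0.3 11.4] op 0.101 q6 0.08
```

```bash
python3 -m handwheel '[[0,0,0.011,0,0,0,0],[0,0,0,0,0,0,0],[0,0,0.011,0,0,0,0],[0,0,0,0,0,0,0],[0,0,0,0,0,0,0],[0,0,0,0,0,0,0],[0,0,0,0,0,0,0],[0,0,0,0,0,0,0]]'
python3 -c "
from h import *
o=ctrl.get_obs();print(o['torque'],o['eef_pos']);to(.49,.024,.067,74.9-90)"
```

```text
time_s: 19.6
eef_pos: [0.4972, 0.0275, 0.0673]
eef_rot: [0.001, 0.815, 0.58, 0.001]
wrist_force: [-2.3, -0.6, 11.7]
opening: 0.099
grasp_force: 60.7
[ 0.01587048  0.35966159 -0.03093954] [0.49724754 0.02752563 0.06733058]
t 19.6 turn [ 0.0007  0.     -0.0222] shift [-0.019  -0.019   0.0011] pos [0.4972 0.0275 0.0673] F [-2.3 -0.6 11.7] op 0.099 q6 0.15
```

```bash
python3 -m handwheel '[[0,0,0,0,0,-0.004,0],[0,0,0,0,0,-0.004,0],[0,0,0,0,0,-0.004,0],[0,0,0,0,0,-0.002,0],[0,0,0,0,0,-0.002,0],[0,0,0,0,0,0,0],[0,0,0,0,0,0,0],[0,0,0,0,0,0,0]]'
python3 - <<'E'
from h import *
to(.49,.024,.0716,74.9-94)
b=ctrl.camera("side")[180:240,250:330]
cv2.imwrite("pics/c7.png",cv2.resize(b,(640,480),interpolation=cv2.INTER_CUBIC))
E
```

```text
time_s: 20.4
eef_pos: [0.4972, 0.0275, 0.0716]
eef_rot: [0.001, 0.815, 0.58, 0.001]
wrist_force: [0.1, -0.4, 6.6]
opening: 0.102
grasp_force: 59.9
t 20.4 turn [ 0.0008 -0.      0.    ] shift [-0.019  -0.0188  0.0001] pos [0.4972 0.0275 0.0716] F [ 0.1 -0.4  6.6] op 0.102 q6 0.15
```

View pics/c7.png

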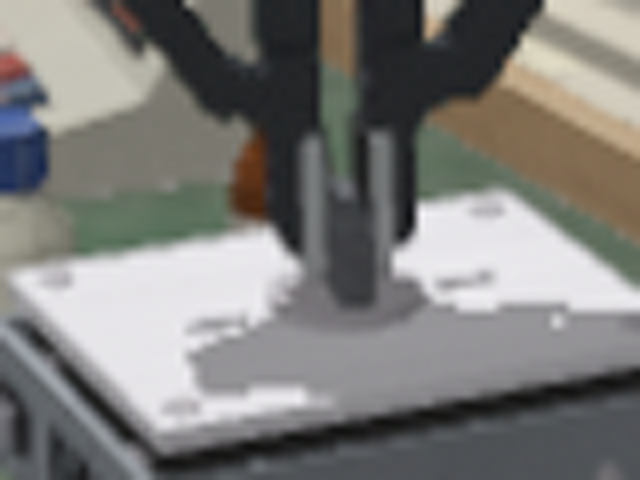

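The stud is in the cover hole with its wing turned across the tick line, and the cover is visibly down. Next a small upward tug to test whether the pin has caught.

```bash
python3 -m handwheel '[[0,0,0,0,0,-0.002,0],[0,0,0,0,0,-0.002,0],[0,0,0,0,0,-0.002,0],[0,0,0,0,0,0,0],[0,0,0,0,0,0,0],[0,0,0,0,0,0,0],[0,0,0,0,0,0,0],[0,0,0,0,0,0,0]]'
```

```text
time_s: 21.25
eef_pos: [0.497, 0.0276, 0.0718]
eef_rot: [0.001, 0.815, 0.58, 0.001]
wrist_force: [8.0, -1.9, -10.9]
opening: 0.102
grasp_force: 58.9
```

The pin has caught: the tug is held at z 0.0718 with −11 N. Easing off, releasing and retreating.

```bash
python3 -m handwheel '[[0,0,0,0,0,0.004,0],[0,0,0,0,0,0,0],[0,0,0,0,0,0,0],[0,0,0,0,0,0,0.15],[0,0,0,0,0,0,0.3],[0,0,0,0,0,0,0.4],[0,0,0,0,0,0,0.4],[0,0,0,0,0,0,0.4]]'
python3 -m handwheel '[[0,0,0,0,0,-0.02,0.4],[0,0,0,0,0,-0.05,0.4],[0,0,0,0,0,-0.1,0.4],[0,0,0,0,0,-0.1,0.4],[0,0,0,0,0,-0.1,0.4],[0,0,0,0,0,-0.05,0.4],[0,0,0,0,0,0,0.4],[0,0,0,0,0,0,0.4]]'
python3 - <<'E'
from h import *
b=ctrl.camera("side")
cv2.imwrite("pics/c8.png",cv2.resize(b[150:330,200:440],(800,600),interpolation=cv2.INTER_CUBIC))
E
```

```text
time_s: 22.05
eef_pos: [0.4958, 0.0281, 0.0714]
eef_rot: [-0.0, 0.815, 0.58, -0.0]
wrist_force: [-0.6, -0.2, -0.0]
opening: 0.399
grasp_force: 0.0
time_s: 22.85
eef_pos: [0.4959, 0.0281, 0.1975]
eef_rot: [0.0, 0.815, 0.58, 0.0]
wrist_force: [0.5, 0.9, -0.5]
opening: 0.401
grasp_force: 0.0
```

View pics/c8.png

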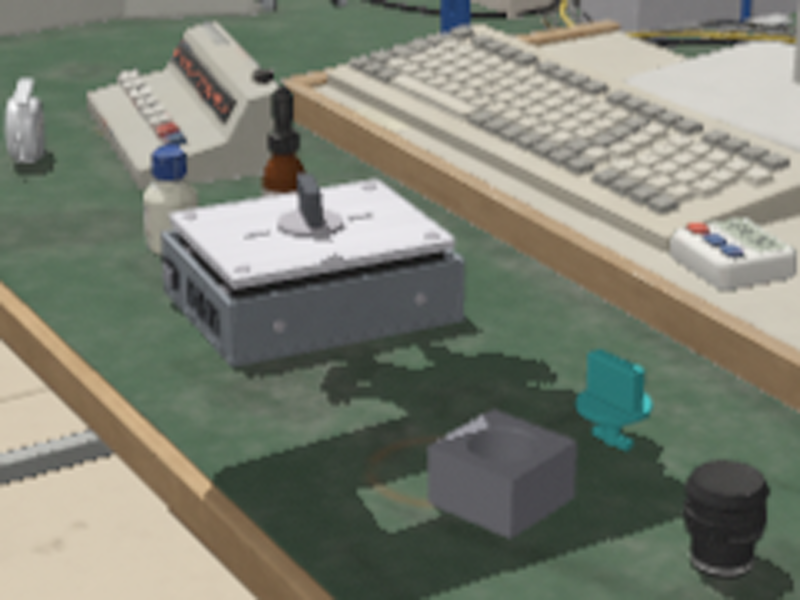

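The robot is clear of everything. The wing at (310,200) stands across the ticks, the cover is held down, and the bottles, the eyepiece and the turquoise stud are where they were.

```bash
python3 -c "
from h import *
print(ctrl.hand_in())"
```

```text
the job is handed in; nothing more can be done
None
```

The stud is locked and holds the cover down on its own: a tug of about 11 N did not move it, no force reading while pressing passed about 12 N, the bottles and eyepiece look untouched, and I handed the job in at about 23 s.

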